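# Switch on the cup warmer under the espresso cup

## Robot

A 6-joint arm with a two-finger parallel gripper is mounted at the origin on a cart in front of the work surface, level with it; the furniture and walls round the work are solid. World frame = base frame: x ahead of the robot, y to its left, z up, the work surface at z = 0. Lengths are in m, angles in rad, forces in N, time in s.
With the tool pointing down it reaches from about 0.35 to 0.975 m from the base axis. Payload 4.9 kg.
Tool frame: the origin (TCP) lies at the very end of the fingers, on their centre line; the grasp point (between the pads) lies 19 mm behind it (ctrl.grip_point_offset is the distance from the TCP to the grasp point, in m); z points along the fingers, y is the line along which they close (so a half turn about z gives the same grasp; the last joint's range is limited). The gripper opens to 85 mm and grips with 20 to 120 N. Pads are 22 mm wide; open, the fingers measure 114 mm over their backs; the gripper's body (76 mm by 85 mm) begins 54 mm behind the grasp point. The pads swing forward as they close: fully open they stand 13 mm farther back than shut.
Start: joints at [-1.416, 0.053, 1.613, -0, 1.476, -0.119], TCP at [0.169, -0.602, 0.231] pointing down, gripper open.
Joint ranges: [-3.01, 3.01], [-1.01, 2.22], [0.06, 2.58], [-1.02, 4.17], [0.09, 2.62], [-3.14, 3.14]. Speed limits (rad/s): [2.57, 2.57, 3.14, 3.14, 3.14, 3.14].

## Interface

Orientations are given as a rotation vector (axis times angle).
In Python, from station import ctrl gives the robot as it stands.
- The arm moves only by the tool send_rows, never from a script. Its argument "rows" is a list of rows, each a list of 3 entries, a list of its own where there are three numbers: the finger opening in cm, from 0 to 8.54, then the shift along the tool's x, y, z in cm, then the turn about the tool's z in degrees. A call has 1 to 10 rows; each row shifts and turns the commanded pose from where the row before left it, along the tool's axes as they then stand; what a row does not reach is not made up. A row lasts 1/8 s, in which the tool goes at most 62.5 mm and 10.7 degrees, less where a joint would pass 70% of its speed; a pose out of reach is approached as far as the arm can. A call with a gripper value outside its range is refused whole. The fingers move at their own pace and stop on an object; "newtons" is the grip in N (left out, the last holds). Time passes only in rows, so rows that do not move let the fingers close. It gives the time, the measured TCP pose, the force, the opening and the grip force at its end, in the units of the state.
- ctrl.get_obs(): the state, without advancing time (a new reading comes with each control period).
- ctrl.get_image(name): name is "scene" or "top"; returns a dict with "frame" (480x640x3 uint8, red, green, blue), "range_z" (480x640 float32, m along the optical axis (not along the pixel's ray), 0 where there is no reading), "fx", "fy", "cx", "cy" (pixels), "cam_to_world" (4x4, takes a point from camera to world coordinates). Camera axes: x right, y down, z forward; pixel columns grow to the right and rows downward; lengths in m; the calibration is good to about 2 mm. A picture is of the moment at which its call begins.
- ctrl.finish_job(): hands the job in; it is judged then, once.
The state is a dict: "t": time; "q": joint angles; "dq": joint speeds; "effort": joint torques, N m; "tool_pos": TCP position; "tool_rot": TCP orientation; "contact_force": force on the tool from outside, world axes, zero at the start; "wrist_torque": the same for the moment, N m; "opening": finger opening in m; "grip_force": force on a finger pad.
Only numpy, scipy, OpenCV 4.12 (cv2) and the standard library are available. Lean on these libraries where they do the work, as an engineer would, in place of code of your own. Each camera call takes 0.05 s, during which the arm holds its last target. There are 200 camera calls.

## Task

Get the cup warmer going for the espresso cup that stands on it: press the front of the wide main rocker fully down, then the front of the rocker belonging to the pad the cup stands on, and last press the round start button all the way down for a moment and let it come up again. Leave the two other pads' rockers off, and do not pick up or shift the cup or the things standing beside the warmer.

Things in the scene. Friction and masses are not known exactly. Their poses are not given: they have to be found in the camera images.
- warmer: fixed cup warmer: aluminium slab 170 (x) x 390 (y) x 34 mm high, five controls in a row along its front (robot side, x = -45 mm): from left (+y) wide main rocker, left, middle, right zone rocker, round button. Behind them three pads, each served by the rocker straight before it; wire rail round the back and ends, 54 mm high. Origin: centre of underside; x to the back, z up
- cup: small white espresso cup with a handle, 62 x 89 x 52 mm high, loose, standing upright on one of the three pads (which one varies). Origin: centre of its underside (bounding box, handle included); z up.
- main (a joint): main rocker switch: grey V-shaped rocker, 60 mm front to back, 48 mm wide (the widest), hinged at its middle; hinge 4 mm above the slab; joint value 0 = off (front half raised), 0.30 rad = fully on (front half level); it stays where it is left, about 3 N turns it, pressed at its press point
- main_press (a point): point to press the main rocker: on its front half, 18 mm in front of its hinge, at the height (38 mm above the worktop) to which the surface has sunk when it is fully on. At off the surface there stands about 5.5 mm higher, and the front edge, 30 mm from the hinge, about 9 mm higher
- zone_left (a joint): left zone rocker (seen from the robot): same form, 60 mm front to back, 28 mm wide; hinge 4 mm above the slab; joint value 0 = off (front half raised), 0.30 rad = fully on (front half level); it stays where it is left, about 3 N turns it, pressed at its press point
- zone_left_press (a point): point to press the left zone rocker, as for the main rocker (18 mm in front of its hinge, height when fully on)
- pad_left (a point): centre of the left pad (74 mm across), 81 mm behind the hinge line of the rockers, on the slab's top 34 mm above the worktop. A pad without the cup is covered by a fixed flat wooden disc, 66 mm across, 6 mm thick
- zone_middle (a joint): middle zone rocker (seen from the robot): same form, 60 mm front to back, 28 mm wide; hinge 4 mm above the slab; joint value 0 = off (front half raised), 0.30 rad = fully on (front half level); it stays where it is left, about 3 N turns it, pressed at its press point
- zone_middle_press (a point): point to press the middle zone rocker, as for the main rocker (18 mm in front of its hinge, height when fully on)
- pad_middle (a point): centre of the middle pad (74 mm across), 81 mm behind the hinge line of the rockers, on the slab's top 34 mm above the worktop. A pad without the cup is covered by a fixed flat wooden disc, 66 mm across, 6 mm thick
- zone_right (a joint): right zone rocker (seen from the robot): same form, 60 mm front to back, 28 mm wide; hinge 4 mm above the slab; joint value 0 = off (front half raised), 0.30 rad = fully on (front half level); it stays where it is left, about 3 N turns it, pressed at its press point
- zone_right_press (a point): point to press the right zone rocker, as for the main rocker (18 mm in front of its hinge, height when fully on)
- pad_right (a point): centre of the right pad (74 mm across), 81 mm behind the hinge line of the rockers, on the slab's top 34 mm above the worktop. A pad without the cup is covered by a fixed flat wooden disc, 66 mm across, 6 mm thick
- start (a joint): round start button, a spring push button 30 mm across at the right end of the controls: 0 = released, 0.006 m = fully down, which takes about 5 N; it springs back
- start_top (a point): centre of the top face of the start button; it moves with the button
- cup_b: second small white cup, 62 x 89 x 52 mm, loose on the worktop to the left of the warmer (not the one to be warmed). Origin: centre of its underside
- bean_tin: food tin, 75 mm across, 58 mm high, loose on the worktop to the right of the warmer. Origin: centre of its underside
- tuna_tin: flat tin, 86 mm across, 40 mm high, loose on the worktop to the right of the warmer. Origin: centre of its underside
Mind the look-alikes: they are no part of the job. What is shaped like the cup but orange or purple is not meant.

How it is judged:
On the way, in this order (a step that is already met when the one before it is completed fails the run):
1. the main rocker is on (at least 0.24 of 0.30 rad) (value of joint main above 0.24 rad), for 0.1 s.
2. the rocker of the pad with the cup is on too, the other two pads' rockers off (value of joint main above 0.24 rad and ((horizontal distance between cup and pad_left below 0.03 m and value of joint zone_left above 0.24 rad and value of joint each of zone_middle, zone_right below 0.08 rad) or (horizontal distance between cup and pad_middle below 0.03 m and value of joint zone_middle above 0.24 rad and value of joint each of zone_left, zone_right below 0.08 rad) or (horizontal distance between cup and pad_right below 0.03 m and value of joint zone_right above 0.24 rad and value of joint each of zone_left, zone_middle below 0.08 rad))), for 0.1 s.
3. the start button is pressed down (more than 4.5 of 6 mm) (all of step 2 and value of joint start above 0.0045 m), for 0.05 s.
At the end, for the whole second after the job is handed in: main rocker and the rocker of the pad with the cup on (over 0.24 of 0.30 rad), the other two pad rockers off (under 0.08 rad), start button up again (under 1.5 mm), cup at rest, upright within 0.15 rad and within 15 mm of where it stood on its pad, the things beside the warmer upright (all of step 2 and value of joint start below 0.0015 m and (horizontal distance between cup and pad_left below 0.03 m or horizontal distance between cup and pad_middle below 0.03 m or horizontal distance between cup and pad_right below 0.03 m) and angle between cup's own z axis and vertical below 0.15 rad and distance of cup from where it was at the start of the episode below 0.015 m and linear speed of cup below 0.02 m/s and angle between each of cup_b, bean_tin, tuna_tin's own z axis and vertical below 0.2 rad); the robot touches nothing.
It fails at once if a pad's rocker is switched on while the main rocker is off (value of joint main below 0.15 rad and value of joint any of zone_left, zone_middle, zone_right above 0.15 rad).
It fails at once if the rocker of a pad without the cup is switched on ((value of joint zone_left above 0.15 rad and not (horizontal distance between cup and pad_left below 0.03 m)) or (value of joint zone_middle above 0.15 rad and not (horizontal distance between cup and pad_middle below 0.03 m)) or (value of joint zone_right above 0.15 rad and not (horizontal distance between cup and pad_right below 0.03 m))).
It fails at once if the start button is pressed before the main rocker and a pad's rocker are on (value of joint start above 0.0045 m and (value of joint main below 0.15 rad or value of joint each of zone_left, zone_middle, zone_right below 0.15 rad)).
It fails at once if the cup is shifted, lifted or tipped (more than 15 mm or 0.3 rad) (distance of cup from where it was at the start of the episode above 0.015 m or angle between cup's own z axis and vertical above 0.3 rad).
It fails at once if a thing beside the warmer is shifted or lifted by more than 25 mm (distance of any of cup_b, bean_tin, tuna_tin from where it was at the start of the episode above 0.025 m).
It also fails if it takes over 38 s, if anything falls off the work surface, if the arm or the gripper's body presses on something with over 40 N, if the wrist force passes 120 N, or if a joint passes its speed limit or range.

## Working session

There is one attempt and no reset: what is moved stays moved. The work goes in short steps, Python scripts to look and compute and a tool call to move; the robot and the scene stay as the last step left them, time stands still between calls to the robot, and variables do not carry over. Pictures are saved under pics/ and viewed, at most 10 in all, crops included, and the job is handed in when it is done.

Besides the shell and the picture viewer there is one more tool, called in YAML: its name, and indented under it one key for each argument. send_rows: Moves the arm, as the interface text tells. Its arguments: {"type":"object","properties":{"rows":{"type":"array","items":{"type":"array"}},"newtons":{"type":"number"}},"required":["rows"]}

```bash
mkdir -p pics; cat > h.py <<'E'
import numpy as np, cv2
from station import ctrl
def grab(n,f):
    d=ctrl.get_image(n); cv2.imwrite(f'pics/{f}.png',d['frame'][:,:,::-1]); np.savez(f'pics/{f}.npz',**d); return d
def P(d):
    z=d['range_z']; v,u=np.indices(z.shape)
    c=np.stack([(u-d['cx'])/d['fx']*z,(v-d['cy'])/d['fy']*z,z,np.ones_like(z)],-1)
    return (c@d['cam_to_world'].T)[...,:3]
E
python3 - <<'E'
from h import *
for n in('scene','top'): grab(n,n+'0')
o=ctrl.get_obs(); print(o['t'],o['tool_pos'],o['tool_rot'],o['opening'])
E
```

```text
0.1 [ 0.168904   -0.60116183  0.23016858] [-3.11034068e+00 -4.28426310e-01  4.79168096e-05] 0.08517308134191003
```

View pics/top0.png

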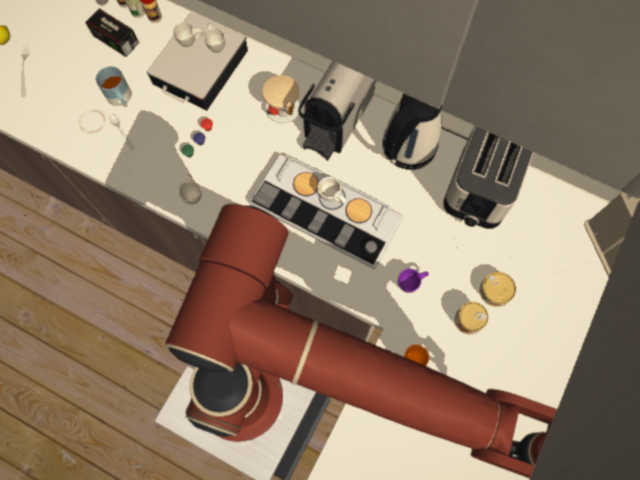

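View pics/scene0.png

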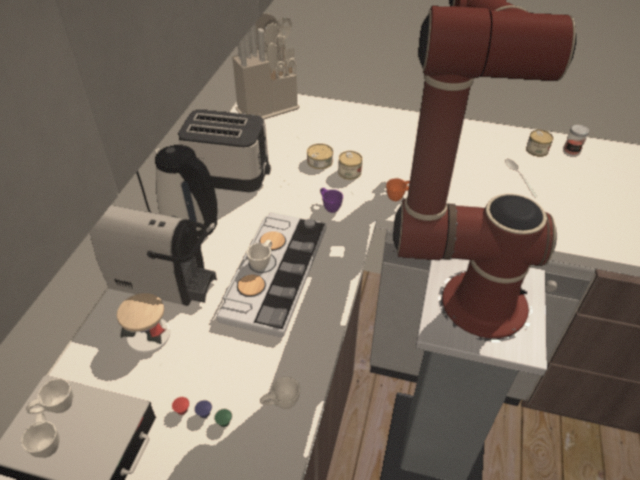

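Top view: warmer at about (325,210), with wooden discs at (306,183) and (358,210). The white cup is between them at (330,190), so it stands on the middle pad. The look-alikes are the purple cup (410,280), the orange cup (416,355), the white cup_b (190,190) and the cups on the machine (183,33) and (214,40).

```bash
python3 - <<'E'
from h import *
for f,box in(('top0',(240,145,410,275)),('scene0',(205,205,335,345))):
    d=np.load(f'pics/{f}.npz'); im=d['frame']; p=P(d)
    hsv=cv2.cvtColor(im,cv2.COLOR_RGB2HSV); x0,y0,x1,y1=box
    m=((hsv[...,0]>5)&(hsv[...,0]<22)&(hsv[...,1]>90)&(hsv[...,2]>120)).astype(np.uint8)
    k=np.zeros_like(m);k[y0:y1,x0:x1]=m[y0:y1,x0:x1]
    n,l,s,c=cv2.connectedComponentsWithStats(k)
    T=d['cam_to_world']; C=[]
    for i in range(1,n):
        if s[i,4]<60: continue
        r=T[:3,:3]@np.array([(c[i,0]-d['cx'])/d['fx'],(c[i,1]-d['cy'])/d['fy'],1]); w=T[:3,3]+r*(0.04-T[2,3])/r[2]
        print(f,c[i],s[i,4],w.round(4),'depthpts',p[l==i].mean(0).round(4))
    # slab-level points extent
    q=p[y0:y1,x0:x1].reshape(-1,3); q=q[(q[:,2]>.025)&(q[:,2]<.05)]
    print(cv2.minAreaRect(q[:,:2].astype(np.float32)*1000),len(q))
    cr=im[y0:y1,x0:x1]; s_=4
    cv2.imwrite(f'pics/c_{f}.png',cv2.resize(cr,None,fx=s_,fy=s_,interpolation=cv2.INTER_CUBIC)[:,:,::-1])
E
```

```text
top0 [305.34186047 183.50465116] 430 [0.5751 0.1234 0.04  ] depthpts [0.5722 0.1216 0.0474]
top0 [358.25757576 210.04978355] 462 [ 0.5736 -0.0406  0.04  ] depthpts [ 0.5722 -0.041   0.0437]
((608.1609497070312, 0.67291259765625), (474.8155517578125, 314.452392578125), 89.97843933105469) 8127
scene0 [273.47104247 239.11969112] 259 [ 0.568  -0.0367  0.04  ] depthpts [ 0.5684 -0.0379  0.0389]
scene0 [250.61176471 284.89176471] 425 [0.5726 0.1315 0.04  ] depthpts [0.5693 0.1382 0.0487]
((606.3699951171875, 8.962921142578125), (469.128662109375, 314.18670654296875), 88.85079193115234) 7140
```

View pics/c_top0.png

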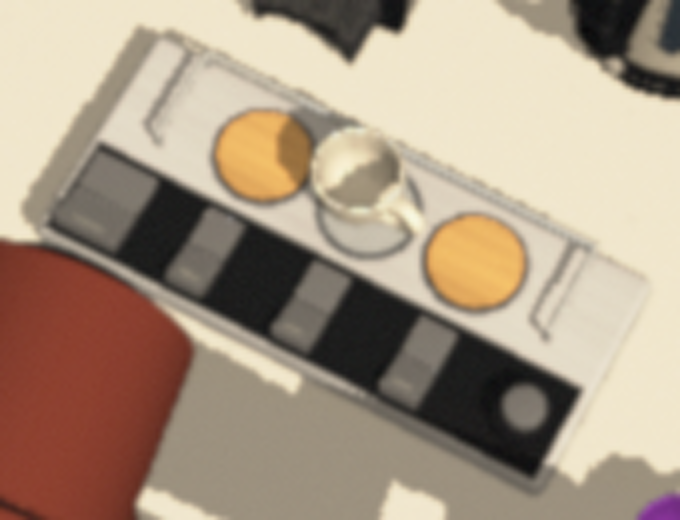

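```bash
python3 - <<'E'
from h import *
d=np.load('pics/top0.npz');T=d['cam_to_world']
for n,u,v,z in(('discL',265,155,.04),('discR',475,262,.04),('padM',368,210,.034),('main',105,199,.039),('left',207,250,.039),('mid',312,306,.039),('right',418,362,.039),('start',525,407,.046),('panelBL',100,145,.035),('panelBR',581,388,.035),('panelFL',50,222,.035),('panelFR',533,476,.035)):
    u=(u+.5)/4-.5+240;v=(v+.5)/4-.5+145
    r=T[:3,:3]@np.array([(u-d['cx'])/d['fx'],(v-d['cy'])/d['fy'],1]);print(n,(T[:3,3]+r*(z-T[2,3])/r[2]).round(4))
p=P(d); print('start z',p[145+98:145+106,240+128:240+135,2].round(3).ravel()[::5]); print('cam',T[:3,3])
o=ctrl.get_obs()
from scipy.spatial.transform import Rotation as R
print(R.from_rotvec(o['tool_rot']).as_matrix().round(3))
E
```

```text
discL [0.5761 0.1223 0.04  ]
discR [ 0.5736 -0.0409  0.04  ]
padM [0.5755 0.0418 0.034 ]
main [0.4962 0.203  0.039 ]
left [0.4962 0.1234 0.039 ]
mid [0.4939 0.0414 0.039 ]
right [ 0.492  -0.0399  0.039 ]
start [ 0.4949 -0.1176  0.046 ]
panelBL [0.531  0.2274 0.035 ]
panelBR [ 0.5282 -0.1437  0.035 ]
panelFL [0.4651 0.2288 0.035 ]
panelFR [ 0.4583 -0.1428  0.035 ]
start z [0.061 0.057 0.063 0.056 0.058 0.063 0.06  0.06  0.054 0.052 0.049 0.058]
cam [-0.01758376 -0.24618893  1.57318093]
[[ 0.963  0.27  -0.   ]
 [ 0.27  -0.963  0.002]
 [ 0.    -0.002 -1.   ]]
```

The middle pad has the cup, confirmed in the close crop. I'll close the gripper, square the tool and approach above the main rocker at about (0.476, 0.203).

send_rows:
  rows:
    - [0,[0,0,0],8]
    - [0,[0,0,0],7.7]
    - [0,[5,-4,0],0]
    - [0,[5,-4,0],0]
    - [0,[5,-4,0],0]
    - [0,[5,-4,0],0]
    - [0,[5,-4,0],0]
    - [0,[3,-5,0],0]
    - [0,[0,-5,0],0]
    - [0,[0,-5,0],0]
  newtons: 30

```text
t: 1.35
tool_pos: [0.4431, -0.2546, 0.2306]
tool_rot: [-3.141, -0.001, 0.001]
contact_force: [-0.4, 0.1, 0.2]
opening: 0.0001
grip_force: 0.0
```

send_rows:
  rows:
    - [0,[0.5,-5,0],0]
    - [0,[0.5,-5,0],0]
    - [0,[0.5,-5,0],0]
    - [0,[0.5,-5,0],0]
    - [0,[0.5,-5,0],0]
    - [0,[0,-5,0],0]
    - [0,[0,-5,0],0]
    - [0,[0,-5,0],0]
    - [0,[0,-5,0],0]
    - [0,[0,0,0],0]

```text
t: 2.6
tool_pos: [0.4674, 0.196, 0.2307]
tool_rot: [-3.141, -0.007, 0.002]
contact_force: [0.1, -0.6, 0.4]
opening: 0.0
grip_force: 0.0
```

send_rows:
  rows:
    - [0,[0,0,5],0]
    - [0,[0,0,5],0]
    - [0,[0,0,3],0]
    - [0,[0,0,0],0]
    - [0,[0,0,0],0]

```text
t: 3.22
tool_pos: [0.4692, 0.1932, 0.1027]
tool_rot: [-3.141, 0.001, -0.003]
contact_force: [0.9, 1.1, 0.3]
opening: 0.0002
grip_force: 0.0
```

send_rows:
  rows:
    - [0,[0.7,-1.0,0],0]
    - [0,[0,0,2],0]
    - [0,[0,0,2],0]
    - [0,[0,0,0],0]
    - [0,[0,0,0],0]

```text
t: 3.85
tool_pos: [0.4764, 0.204, 0.0629]
tool_rot: [-3.141, 0.0, -0.004]
contact_force: [0.4, -0.0, 0.1]
opening: 0.0
grip_force: 0.0
```

```bash
python3 - <<'E'
from h import *
d=grab('scene','s1')
cv2.imwrite('pics/s1c.png',cv2.resize(d['frame'][200:350,200:350],None,fx=4,fy=4,interpolation=cv2.INTER_CUBIC)[:,:,::-1])
print(ctrl.get_obs()['tool_pos'])
E
```

```text
[0.47650065 0.20396256 0.06303547]
```

View pics/s1c.png

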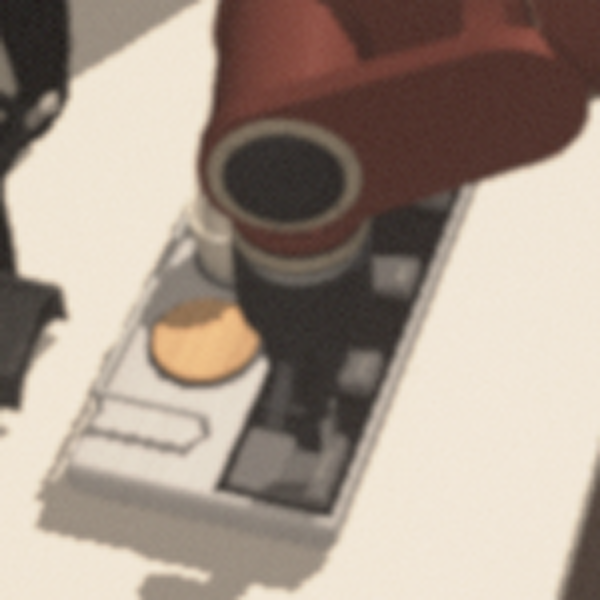

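The fingers, at about (315,435), are just above the front half of the main rocker at (310,465). I'll press down now.

send_rows:
  rows:
    - [0,[0,0,1],0]
    - [0,[0,0,0.5],0]
    - [0,[0,0,0.5],0]
    - [0,[0,0,0.4],0]
    - [0,[0,0,0.2],0]
    - [0,[0,0,0],0]
    - [0,[0,0,0],0]

```text
t: 4.78
tool_pos: [0.475, 0.2035, 0.0377]
tool_rot: [3.141, 0.0, -0.004]
contact_force: [-11.4, -2.4, 18.5]
opening: -0.0002
grip_force: 9.6
```

send_rows:
  rows:
    - [0,[0,0,-1],0]
    - [0,[0,0,-4],0]
    - [0,[0,5,0],0]
    - [0,[0,5,0],0]
    - [0,[0,5,0],0]
    - [0,[0,1.2,0],0]
    - [0,[0,0,0],0]
    - [0,[0,0,0],0]

```text
t: 5.78
tool_pos: [0.4752, 0.0424, 0.0852]
tool_rot: [-3.141, -0.001, 0.0]
contact_force: [-0.3, 0.5, -0.1]
opening: 0.0
grip_force: 0.0
```

```bash
python3 - <<'E'
from h import *
d=grab('scene','s2')
cv2.imwrite('pics/s2c.png',cv2.resize(d['frame'][200:350,200:350],None,fx=4,fy=4,interpolation=cv2.INTER_CUBIC)[:,:,::-1])
print(ctrl.get_obs()['tool_pos'])
E
```

```text
[0.47514758 0.04251511 0.0851867 ]
```

View pics/s2c.png

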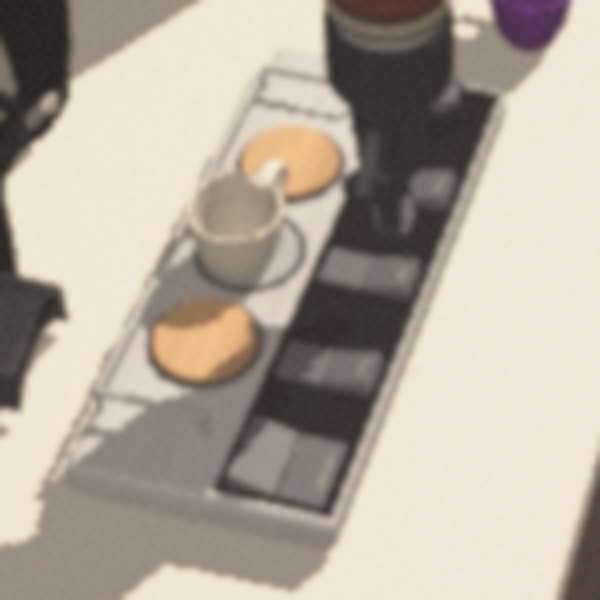

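Main rocker at (285,465) is now level in front with its back raised. The cup at (238,225) is untouched on the middle pad. The fingertips at (395,215) are above the middle rocker at (370,270), and I'll check that by projection.

```bash
python3 - <<'E'
from h import *
d=np.load('pics/s2.npz');W=np.linalg.inv(d['cam_to_world'])
for p in([.4752,.0424,.0852],[.4752,.0424,.04],[.494,.0424,.038],[.4752,.203,.038],[.494,.203,.038],[.4752,-.04,.04],[.494,-.118,.045]):
    c=W@np.r_[p,1];u=d['fx']*c[0]/c[2]+d['cx'];v=d['fy']*c[1]/c[2]+d['cy'];print(p,(u-200)*4,(v-200)*4)
E
```

```text
[0.4752, 0.0424, 0.0852] 391.9026616496037 219.02182727875095
[0.4752, 0.0424, 0.04] 393.3447183304045 267.5558764501784
[0.494, 0.0424, 0.038] 365.3268877360565 263.96437767276825
[0.4752, 0.203, 0.038] 317.10566011030824 463.2474057727386
[0.494, 0.203, 0.038] 286.93386036509696 456.64430804013045
[0.4752, -0.04, 0.04] 428.2519837164825 179.07164403145362
[0.494, -0.118, 0.045] 432.65244917493783 90.91589491356922
```

send_rows:
  rows:
    - [0,[0,0,3],0]
    - [0,[0,0,0.6],0]
    - [0,[0,0,0.4],0]
    - [0,[0,0,0.4],0]
    - [0,[0,0,0.3],0]
    - [0,[0,0,0.2],0]
    - [0,[0,0,0],0]
    - [0,[0,0,0],0]

```text
t: 6.82
tool_pos: [0.4757, 0.0417, 0.0379]
tool_rot: [-3.141, 0.0, -0.001]
contact_force: [-4.5, 1.6, 9.2]
opening: 0.0
grip_force: 5.1
```

send_rows:
  rows:
    - [0,[0,0,-1],0]
    - [0,[0,0,-4],0]
    - [0,[0,5,0],0]
    - [0,[0,5,0],0]
    - [0,[0.8,5,0],0]
    - [0,[1.0,1,0],0]
    - [0,[0,0,0],0]
    - [0,[0,0,0],0]

```text
t: 7.82
tool_pos: [0.4928, -0.1174, 0.086]
tool_rot: [-3.141, -0.002, 0.001]
contact_force: [0.0, -0.2, 0.9]
opening: -0.0005
grip_force: 0.0
```

```bash
python3 - <<'E'
from h import *
d=grab('scene','s3')
cv2.imwrite('pics/s3c.png',cv2.resize(d['frame'][200:350,200:350],None,fx=4,fy=4,interpolation=cv2.INTER_CUBIC)[:,:,::-1])
print(ctrl.get_obs()['tool_pos'])
E
```

```text
[ 0.49277935 -0.11725779  0.08597741]
```

View pics/s3c.png

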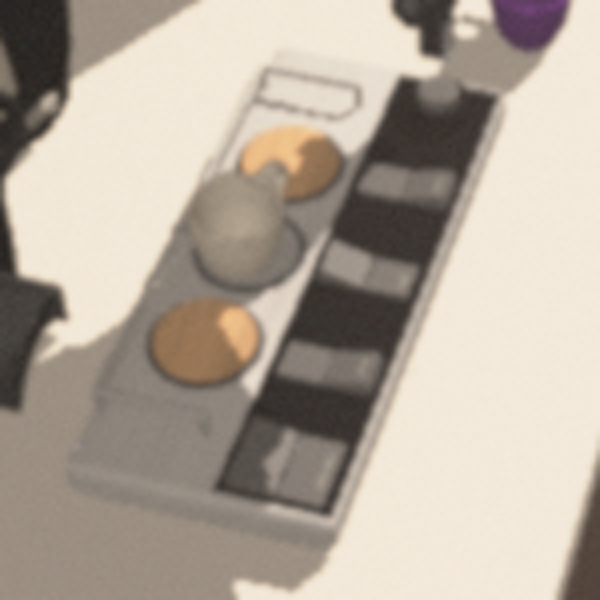

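Middle rocker at (370,268) is tipped on, left (330,365) and right (408,185) are still off, and the fingers are above the button at (438,92). I'll press it in steps.

send_rows:
  rows:
    - [0,[-0.2,0,2.5],0]
    - [0,[0,0,0.8],0]
    - [0,[0,0,0.3],0]
    - [0,[0,0,0.3],0]
    - [0,[0,0,0],0]
    - [0,[0,0,0],0]

```text
t: 8.62
tool_pos: [0.4913, -0.118, 0.0498]
tool_rot: [-3.14, -0.001, 0.002]
contact_force: [-8.0, 5.1, 14.3]
opening: -0.0001
grip_force: 7.4
```

send_rows:
  rows:
    - [0,[0,0,0.2],0]
    - [0,[0,0,0.1],0]
    - [0,[0,0,0],0]
    - [0,[0,0,0],0]

```text
t: 9.12
tool_pos: [0.4915, -0.1181, 0.0495]
tool_rot: [-3.14, -0.001, 0.004]
contact_force: [-17.1, 8.0, 31.1]
opening: -0.0001
grip_force: 15.8
```

Firm stop at z=0.0495, and the depth reading of the released top was about 56 mm, so the button is fully down. I'll release it, retreat and check.

send_rows:
  rows:
    - [0,[0,0,-1],0]
    - [0,[0,0,-4],0]
    - [0,[0,0,-5],0]
    - [0,[-1,3,-4],0]
    - [0,[-2,5,0],0]
    - [0,[-2,5,0],0]
    - [0,[0,0,0],0]
    - [0,[0,0,0],0]

```text
t: 10.12
tool_pos: [0.4413, -0.2483, 0.1844]
tool_rot: [-3.141, 0.001, -0.001]
contact_force: [1.0, 0.2, -0.3]
opening: 0.0001
grip_force: 0.0
```

```bash
python3 - <<'E'
from h import *
d=grab('scene','s4')
a=d['frame'][200:350,200:350]
cv2.imwrite('pics/s4c.png',cv2.resize(a,None,fx=4,fy=4,interpolation=cv2.INTER_CUBIC)[:,:,::-1])
p=P(d); print('button z',np.median(p[221:225,307:312,2]), 'before',np.median(P(np.load('pics/s3.npz'))[221:225,307:312,2]))
print(ctrl.get_obs()['contact_force'])
E
```

```text
button z 0.05439525962229208 before 0.054923161355306616
[ 0.05743606  0.47302977 -0.66595469]
```

View pics/s4c.png

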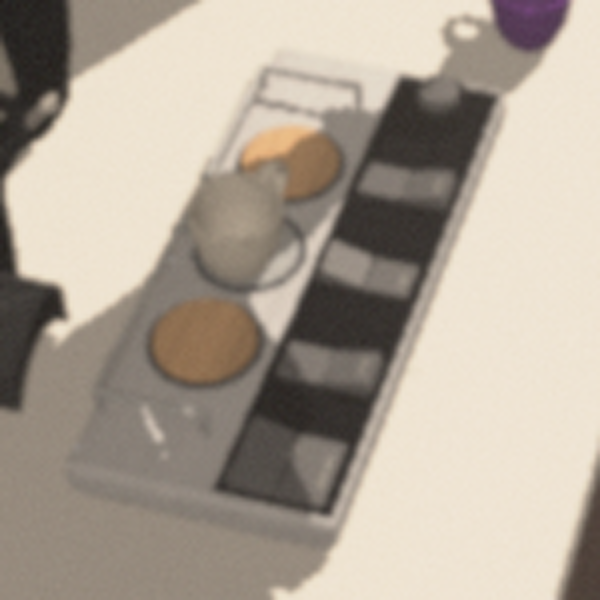

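The main and middle rockers are on, left and right are off, the button at (438,92) is back up at about 55 mm, and the cup hasn't moved.

```bash
python3 -c "
from station import ctrl
print(ctrl.finish_job())"
```

```text
the job is handed in; nothing more can be done
None
```

The job is handed in; no verdict came back. I pressed the main rocker, the middle rocker (the cup's pad) and the start button in that order, and the last picture shows both rockers on, the other two off, the button back up and the cup unmoved.

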